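# Turn the latch arm round and lock a board carrier in its fixture

### The arm

A 7-joint arm with a two-finger parallel gripper is mounted at the origin on the work surface. World frame = base frame: x ahead of the robot, y to its left, z up, the work surface at z = 0. Lengths are in mm, angles in rad, forces in N, time in s.
With the tool pointing down it reaches from about 350 to 900 mm from the base axis. Payload 7.2 kg.
Tool frame: the origin (TCP) lies midway between the tips of the shut fingers; the grasp point (between the pads) lies 19 mm behind it; y points along the fingers, x is the direction in which the jaws open and shut, and the axes are right-handed (so a half turn about y gives the same grasp; the last joint's range is limited). The gripper opens to 85 mm and grips with 20 to 120 N. Pads are 22 mm wide; open, the fingers measure 114 mm over their backs; the gripper's body (76 mm by 85 mm) begins 54 mm behind the grasp point. The pads swing forward as they close: fully open they stand 13 mm farther back than shut.
Start: joints at [1.084, 0.411, -0.013, 1.596, 0.006, 1.134, -0.082], TCP at [254.154, -570.995, 210.897] pointing down, gripper open.
Joint ranges: [-2.95, 2.95], [-0.29, 1.99], [-1.47, 1.44], [0.14, 2.54], [-1.03, 4.17], [0.13, 1.85], [-2.86, 2.86]. Speed limits (rad/s): [2.39, 2.39, 3.01, 3.01, 3.14, 3.14, 3.14].

### API

Orientations are given as a rotation vector (axis times angle).
In Python, from cell import monitor, cams, manip, models gives the robot as it stands.
- The arm moves only by the tool step_arm, never from a script. Its argument "commands" is a list that holds one entry, the list of rows, each a list of 4 numbers: the shift along the tool's x, y, z in m, then the turn about the tool's y in degrees. In form: [[[dx, dy, dz, twist], ...]]. A call has 1 to 5 rows; each row shifts and turns the commanded pose from where the row before left it, along the tool's axes as they then stand; what a row does not reach is not made up. A row lasts 1/10 s, in which the tool goes at most 50 mm and 8.59 degrees, less where a joint would pass 70% of its speed; a pose out of reach is approached as far as the arm can. A call is refused whole if a number of a shift passes 0.05 or a number of a turn 8.59, either way. A call with a gripper value outside its range is refused whole. "jaw" is the finger opening in m, from 0 to 0.0854, set as the call begins (left out, the last holds). The fingers move at their own pace and stop on an object; "squeeze" is the grip in N (left out, the last holds). Time passes only in rows, so rows that do not move let the fingers close. It gives the time, the measured TCP pose, the force and the opening at its end, in the units of the state.
- monitor.get_state(): the state, without advancing time (a new reading comes with each control period).
- cams.grab_frame(name): name is "side" or "top"; returns the picture (400x640x3 uint8, red, green, blue); there is no depth.
- cams.camera_model(name): a dict with "fx", "fy", "cx", "cy" (pixels), "view" (4x4, takes a point from world to camera coordinates). Camera axes: x right, y down, z forward; pixel columns grow to the right and rows downward; lengths in mm; the calibration is good to about 2 mm. A picture is of the moment at which its call begins. camera_model takes no time and is no camera call.
- manip.finish_job(): hands the job in, once; it reports no verdict.
Trained networks look in the newest picture that a camera, given by its name, has taken for a name from the list of things; names that differ only in an ending like _2 or _b are one class to them, and where a whole thing is asked for, a point or a joint stands for the part that bears it (a point fixed in the world has none). Each returns a list of dicts, best first, with "score" (0 to 1); they miss things now and then, are a little off and sometimes report something else, mostly with a low value. They report only what shows in the picture. A call takes as long as a camera call. They do not tell look-alikes from the thing itself.
- models.look_for(query, camera): "point" ([column, row] in pixels, amid what is visible of it).
- models.trace(query, camera): "pixels" (400x640 bool, what is visible of it) and "point" ([column, row] in pixels, amid what is visible of it).
- models.mark_of(query, camera): "point" ([column, row] in pixels: a listed point, or the origin of a listed thing).
The state is a dict: "time": time; "joint_pos": joint angles; "qd": joint speeds; "tau": joint torques, N m; "eef_pos": TCP position; "ee_rot": TCP orientation; "wrist_force": force on the tool from outside, world axes, zero at the start; "torque": the same for the moment, N m; "grip_width": finger opening in mm.
Only numpy, scipy, OpenCV 4.12 (cv2) and the standard library are available. Lean on these libraries where they do the work, as an engineer would, in place of code of your own. Each camera call takes 0.05 s, during which the arm holds its last target. There are 200 camera calls.

### The job

The latch arm of this board fixture has been fitted the wrong way round: lift it off its pivot pin, turn it end for end and set it back fully down on the pin, so that its round foot is on the side where the carrier lies. Slide the board carrier along the tapered slot until it wedges between both rails, and lock it in by swinging the arm behind it until its round foot rests against the carrier's back edge. Leave the other things lying about where they are.

Things in the scene. Friction and masses are not known exactly. Their poses are not given: they have to be found in the camera images.
- fixture: Dark steel assembly fixture, screwed down: base plate 250 mm along x by 265 mm along y (x -140 to +110, y -155 to +110 mm), its flat top (the bed) 12 mm above the table. Origin on the table, z up; the slot between the rails is centred near y = 0 and narrows towards +x; the pivot pin stands at x -20, y -112 mm.
- pin_seat (a point): foot of the pivot pin: centre of the round boss (34 mm across, 5 mm above the bed, 17 mm above the table) on which the latch arm's hub rests.
- pin_tip (a point): top of the upright steel pivot pin, 62 mm above the table. The pin is 12 mm across, its last 5 mm tapering to 6 mm; it stands 45 mm above the boss, 15 mm above a seated hub.
- stop_post (a point): top of the round steel stop post, 12 mm across, 62 mm above the table (as high as the pin), 66 mm from the pin. A latch arm on the pin cannot swing past it with either end, so the arm can only be turned end for end off the pin.
- latch: Steel latch arm, loose, 0.3 kg, balanced, on the pin the wrong way round. Origin: centre of the bore at the hub's underside, z up. Square hub 34 x 34 mm (sides along x, y), 30 mm high, 16 mm bore right through. A bar 20 mm wide runs along +x to a round foot, another along -x to 80 mm from the bore with an upright knob. Bars and foot: from 1 to 13 mm above the hub's underside.
- latch_bore (a point): the same point as the latch arm's origin: centre of the bore at the hub's underside.
- foot (a point): centre of the latch arm's round foot (disc 40 mm across, 12 mm thick), 96 mm from the bore along the arm's +x, mid-thickness.
- knob (a point): top of the upright round knob (18 mm across, 35 mm above its bar) on the latch arm's other end, 68 mm from the bore, 48 mm above the hub's underside.
- carrier: Board carrier, loose, 0.3 kg: aluminium wedge-shaped frame 20 mm high with a green circuit board, parts up to 30 mm. 90 mm long along its x, 80 mm wide at the back (-x), 42 mm at the front (+x); each side slants 12 degrees like the rails. Lies flat on the bed before the slot, narrow end towards it, and slides with ordinary friction. Origin: centre of its underside.
- carrier_back (a point): middle of the carrier's wide, flat back edge face (45 mm behind its origin, 10 mm above its underside); push here.
- carrier_left (a point): middle of the carrier's slanting +y side face, 10 mm above its underside, 30.4 mm from its centre line.
- carrier_right (a point): middle of the carrier's slanting -y side face, the mirror of carrier_left.
- rail_left: Aluminium rail on the +y side of the slot, fixed, 99 x 18 x 16 mm, standing on the bed. Origin: centre of its underside; x along the rail, its inner face at its y = -9 mm. It slants 12 degrees in towards the fixture's +x. The rails' near ends lie about 8 mm ahead of the fixture's origin in x.
- rail_right: The opposite rail, same size, on the -y side, inner face at its y = +9 mm. It is fixed, but set up to 10 mm farther out from job to job, so the place where the carrier wedges differs (carrier's back edge at the fixture's x = -12 to +12 mm, 0 to 5 mm off y = 0 towards -y).
- heatsink: Bystander: finned aluminium heat sink, 50 x 30 x 26 mm, lying on the left margin of the fixture's base plate; origin under its centre
- flux_jar: Bystander: small jar with black cap, 32 mm across, 42 mm high, standing on the left margin of the base plate; origin under its centre
- screwdriver: Bystander: screwdriver, 190 mm, blue handle, on the table to the right; origin near its middle
- cutters: Bystander: side cutters with two blue handles, about 125 mm long, on the table to the right; origin at their joint
- solder_reel: Bystander: metal reel, 60 mm across, 46 mm high, on the table to the left; origin under its centre
- spare_board: Bystander: loose green circuit board, 100 x 70 mm, on the table to the left; origin under its centre
Mind the look-alikes: they are no part of the job. There is more than one size of the latch; the job needs the smallest.

How it is judged:
By the outcome, as a careful person would: the job done as asked, in the order asked, and still so for the second after the job is handed in, with the robot touching nothing.
It also fails if it takes over 69 s, if anything falls off the work surface, if the arm or the gripper's body presses on something with over 40 N, if the wrist force passes 120 N, or if a joint passes its speed limit or range.

## Working session

There is one attempt and no reset: what is moved stays moved. The work goes in short steps, Python scripts to look and compute and a tool call to move; the robot and the scene stay as the last step left them, time stands still between calls to the robot, and variables do not carry over. Pictures are saved under pics/ and viewed, about 8 in all and at most 12, crops included, and the job is handed in when it is done.

Besides the shell and the picture viewer there is one more tool, called after ">>>" by a JSON object that holds its "name" and its "arguments". step_arm: Moves the arm, as the interface text tells. Its arguments: {"type":"object","properties":{"commands":{"type":"array"},"jaw":{"type":"number"},"squeeze":{"type":"number"}},"required":["commands"]}

```bash
mkdir -p pics; ls
python3 - <<'E'
from cell import monitor,cams,models
import cv2,numpy as np
s=monitor.get_state();print({k:np.round(v,3).tolist() for k,v in s.items()})
for c in ['top','side']:
    im=cams.grab_frame(c);cv2.imwrite(f'pics/{c}0.png',im[:,:,::-1])
    m=cams.camera_model(c);print(c,m['fx'],m['fy'],m['cx'],m['cy'],np.round(m['view'],3).tolist())
    for q in ['fixture','latch','pin_tip','pin_seat','stop_post','latch_bore','foot','knob','carrier','carrier_back','rail_left','rail_right']:
        r=models.mark_of(q,c);print(q,[(np.round(x['point']).tolist(),round(x['score'],2)) for x in r[:5]])
print(monitor.get_state()['time'])
E
```

```text
pics
{'time': 0.0, 'joint_pos': [1.084, 0.412, -0.013, 1.597, 0.006, 1.134, -0.082], 'qd': [0.0, 0.0, -0.001, -0.002, -0.001, -0.001, 0.001], 'tau': [-0.0, -60.063, 0.682, -29.941, 0.014, 0.011, -0.0], 'eef_pos': [253.904, -570.523, 210.028], 'ee_rot': [-1.378, 0.896, -0.894], 'wrist_force': [0.739, 0.531, 0.19], 'torque': [0.028, 0.048, 0.025], 'grip_width': 85.276}
top 397.4348750850623 397.4348750850623 316.02514418054835 201.22902498280996 [[-0.016, -1.0, -0.017, 48.516], [-0.991, 0.018, -0.131, 509.925], [0.132, 0.015, -0.991, 1121.414], [0.0, 0.0, 0.0, 1.0]]
fixture [([331.0, 172.0], 0.85), ([191.0, 226.0], 0.46)]
latch [([371.0, 173.0], 0.94), ([266.0, 284.0], 0.66), ([394.0, 270.0], 0.57), ([372.0, 196.0], 0.19)]
pin_tip [([368.0, 175.0], 0.76), ([189.0, 224.0], 0.36)]
pin_seat [([366.0, 174.0], 0.93)]
stop_post [([382.0, 191.0], 0.9), ([449.0, 221.0], 0.32)]
latch_bore [([393.0, 270.0], 0.89), ([265.0, 283.0], 0.55)]
foot [([236.0, 258.0], 0.93), ([374.0, 140.0], 0.9), ([356.0, 283.0], 0.66), ([302.0, 150.0], 0.25)]
knob [([431.0, 262.0], 0.77), ([371.0, 196.0], 0.68)]
carri
[... 328 characters left out ...]
 1034.02], [0.0, 0.0, 0.0, 1.0]]
fixture [([284.0, 199.0], 0.66)]
latch [([300.0, 166.0], 0.9), ([409.0, 274.0], 0.79), ([394.0, 168.0], 0.74), ([262.0, 161.0], 0.58)]
pin_tip [([295.0, 158.0], 0.8)]
pin_seat [([296.0, 169.0], 0.92)]
stop_post [([318.0, 151.0], 0.59), ([327.0, 192.0], 0.53)]
latch_bore [([296.0, 170.0], 0.91), ([394.0, 169.0], 0.84), ([402.0, 274.0], 0.68)]
foot [([267.0, 160.0], 0.84), ([405.0, 192.0], 0.6)]
knob [([319.0, 156.0], 0.91), ([435.0, 238.0], 0.84), ([387.0, 129.0], 0.63), ([311.0, 190.0], 0.5)]
carrier [([310.0, 198.0], 0.58)]
carrier_back [([324.0, 196.0], 0.86)]
rail_left [([257.0, 204.0], 0.77)]
rail_right [([263.0, 187.0], 0.72), ([296.0, 169.0], 0.61)]
1.3
```

Run:
```python
import cv2
t=cv2.imread('pics/top0.png');s=cv2.imread('pics/side0.png')
cv2.imwrite('pics/t1.png',cv2.resize(t[90:310,190:470],(764,600),interpolation=cv2.INTER_CUBIC))
cv2.imwrite('pics/s1.png',cv2.resize(s[90:310,190:470],(764,600),interpolation=cv2.INTER_CUBIC))
```

```text
(no output)
```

View pics/t1.png

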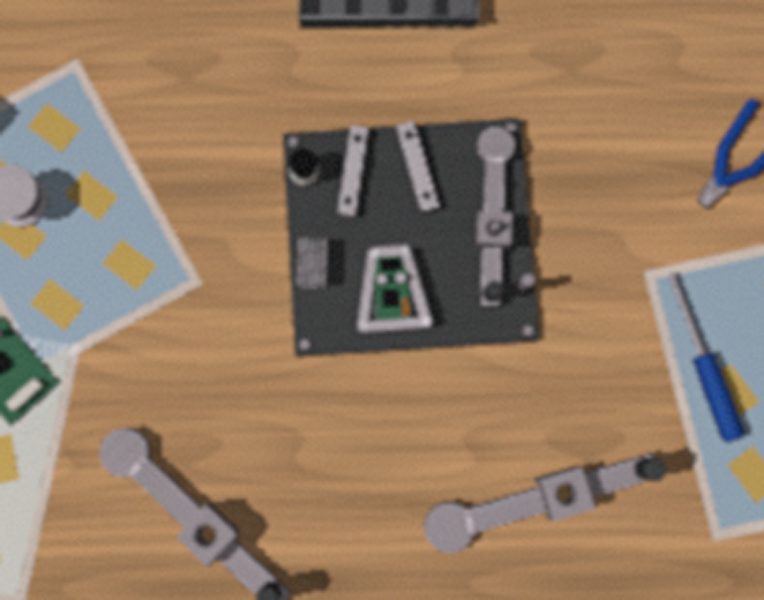

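View pics/s1.png

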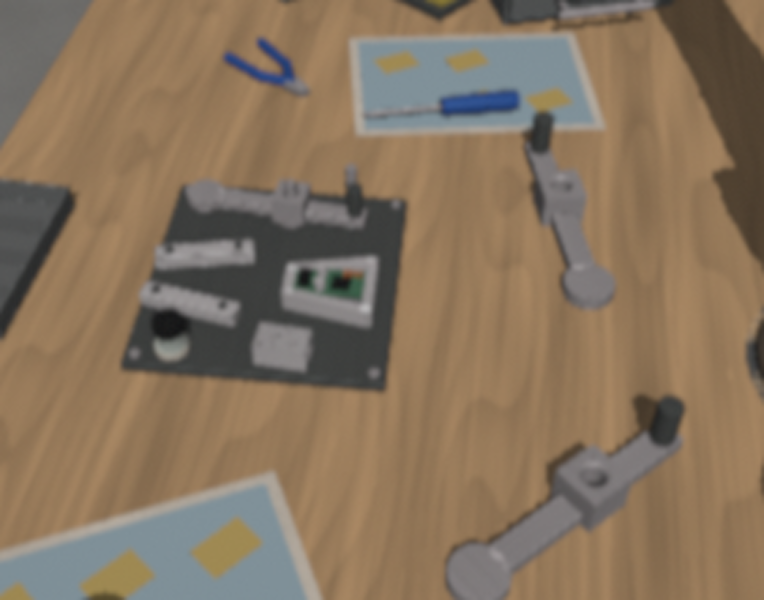

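```bash
cat > h.py <<'E'
import numpy as np,cv2
from scipy.optimize import least_squares
from scipy.spatial.transform import Rotation as R
from cell import monitor,cams,manip,models
def proj(c,P):
    m=cams.camera_model(c);p=np.atleast_2d(P)@m['view'][:3,:3].T+m['view'][:3,3]
    return np.c_[m['fx']*p[:,0]/p[:,2]+m['cx'],m['fy']*p[:,1]/p[:,2]+m['cy']]
def onz(c,uv,z):
    m=cams.camera_model(c);V=np.array(m['view']);d=V[:3,:3].T@[(uv[0]-m['cx'])/m['fx'],(uv[1]-m['cy'])/m['fy'],1]
    o=-V[:3,:3].T@V[:3,3];return o+d*(z-o[2])/d[2]
def tri(uvs):
    return least_squares(lambda P:np.concatenate([(proj(c,P)-uv).ravel() for c,uv in uvs.items()]),[600,0,30])
def w(p,f): # fixture->world
    c,s=np.cos(f[2]),np.sin(f[2]);p=np.asarray(p,float)
    return np.array([f[0]+c*p[0]-s*p[1],f[1]+s*p[0]+c*p[1],p[2]])
E
python3 - <<'E'
from h import *
print(R.from_rotvec(monitor.get_state()['ee_rot']).as_matrix().round(2))
def dark(c,seed):
    im=cv2.imread(f'pics/{c}0.png');g=im.max(2);m=((g<75)).astype('uint8')
    m=cv2.morphologyEx(m,cv2.MORPH_OPEN,np.ones((3,3)))
    n,l,st,_=cv2.connectedComponentsWithStats(m)
    k=l[seed[1]-3:seed[1]+4,seed[0]-3:seed[0]+4];k=np.bincount(k[k>0]).argmax()
    cs,_=cv2.findContours((l==k).astype('uint8'),0,2);h=cv2.convexHull(cs[0] if len(cs)==1 else max(cs,key=len))
    print(c,st[k]);return cv2.approxPolyN(h,4)[0] if hasattr(cv2,'approxPolyN') else cv2.boxPoints(cv2.minAreaRect(h))
ct=dark('top',(355,170));print(ct.tolist())
for q in ct: print(onz('top',q,12).round(1))
cs=dark('side',(290,225));print(cs.tolist())
for q in cs: print(onz('side',q,12).round(1))
for n,u,v in [('pin_tip',[368,175],[295,158]),('seat',[366,174],[296,169]),('foot',[374,140],[267,160]),('knob',[371,196],[319,156]),('post',[382,191],[318,151]),('cback',[337,211],[324,196]),('carrier',[332,193],[310,198])]:
    r=tri({'top':np.array(u),'side':np.array(v)});print(n,r.x.round(1),round(r.cost,1))
E
```

```text
[[ 0.41  0.    0.91]
 [-0.91 -0.    0.41]
 [ 0.   -1.    0.  ]]
top [ 295  135   92   85 4779]
[[387, 214], [299, 220], [294, 139], [381, 134]]
[ 471.9 -168.1   12. ]
[458.7  91.1  12. ]
[705.  103.7  12. ]
[ 714.9 -159.6   12. ]
side [ 236  164  102   68 3170]
[[338, 164], [330, 232], [234, 224], [255, 164]]
[ 470.3 -161.8   12. ]
[457.7 100.1  12. ]
[702.3 110.8  12. ]
[ 712.3 -124.5   12. ]
pin_tip [ 583.4 -110.1   62.1] 1.5
seat [ 588.1 -109.3   22.7] 0.7
foot [ 685.8 -137.3   22.1] 6.7
knob [ 518.4 -115.3   73.8] 0.1
post [ 529.9 -148.1   64.9] 0.7
cback [487.5 -21.2  13.9] 1.9
carrier [531.6  -8.   14.5] 2.9
```

Run:
```python
import cv2,numpy as np
t=cv2.imread('pics/top0.png');s=cv2.imread('pics/side0.png')
a=cv2.resize(t[130:206,350:400],None,fx=7.8,fy=7.8,interpolation=cv2.INTER_CUBIC)
b=cv2.resize(s[140:190,250:335][:,:],None,fx=4.6,fy=4.6,interpolation=cv2.INTER_CUBIC)
im=np.zeros((600,790,3),'uint8');im[:a.shape[0],:a.shape[1]]=a;im[:b.shape[0],395:395+b.shape[1]]=b[:,:395]
cv2.imwrite('pics/c2.png',np.clip(im*1.5,0,255).astype('uint8'))
```

```text
(no output)
```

View pics/c2.png

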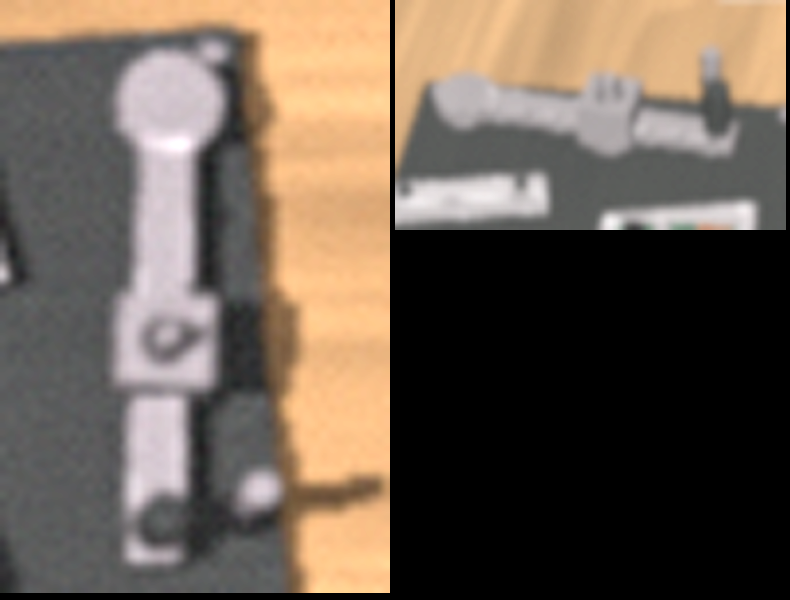

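Run:
```python
from h import *
f=lambda u,v:np.array([350+u/7.8-.44,130+v/7.8-.44])
for n,p,z in [('hub',(166,337),47),('pin',(170,333),62),('foot',(170,100),30),('barend',(155,562),30),('knob',(155,522),65),('post',(262,488),62)]:
    print(n,onz('top',f(*p),z).round(1))
g=lambda u,v:np.array([250+(u-395)/4.6-.4,140+v/4.6-.4])
for n,p,z in [('pinL',(608,78),62),('hubtopcentre',(612,92),47),('foot',(467,97),30),('post',(711,50),62),('knob',(716,82),65)]:
    print(n,onz('side',g(*p),z).round(1))
```

```text
hub [ 589.1 -120.5   47. ]
pin [ 587.6 -120.2   62. ]
foot [ 684.4 -127.3   30. ]
barend [ 507.2 -115.7   30. ]
knob [ 517.3 -112.    65. ]
post [ 529.5 -151.6   62. ]
pinL [ 585.6 -117.2   62. ]
hubtopcentre [ 584.8 -122.1   47. ]
foot [ 679.1 -123.2   30. ]
post [ 527.6 -153.9   62. ]
knob [ 519.1 -120.    65. ]
```

>>> {"name": "step_arm", "arguments": {"commands": [[[-0.021, 0.006, 0.0375, 0], [-0.021, 0.006, 0.0375, 0], [-0.021, 0.006, 0.0375, 0], [-0.021, 0.006, 0.0375, 0], [-0.021, 0.006, 0.0375, 0]]], "jaw": 0.075}}

```text
time: 1.8
eef_pos: [383.6, -397.5, 180.9]
ee_rot: [-1.379, 0.895, -0.896]
wrist_force: [0.7, -0.5, 0.5]
grip_width: 75.2
```

>>> {"name": "step_arm", "arguments": {"commands": [[[-0.021, 0.006, 0.0375, 0], [-0.021, 0.006, 0.0375, 0], [-0.021, 0.006, 0.0375, 0], [-0.021, 0.006, 0.0375, 0], [-0.021, 0.006, 0.0375, 0]]]}}

```text
time: 2.3
eef_pos: [512.3, -225.3, 150.9]
ee_rot: [-1.379, 0.895, -0.896]
wrist_force: [1.0, -0.6, -0.7]
grip_width: 75.0
```

>>> {"name": "step_arm", "arguments": {"commands": [[[-0.021, 0.006, 0.0375, 0], [-0.021, 0.006, 0.0375, 0], [-0.021, 0.006, 0.0375, 0], [0, 0, 0, 8], [0, 0, 0, 8]]]}}

```text
time: 2.8
eef_pos: [589.2, -121.3, 132.3]
ee_rot: [-1.271, 1.108, -1.107]
wrist_force: [-0.0, -1.2, -0.1]
grip_width: 74.8
```

>>> {"name": "step_arm", "arguments": {"commands": [[[0, 0, 0, 8], [0, 0, 0, 3.8], [0, 0, 0, 0]]]}}

```text
time: 3.1
eef_pos: [588.6, -123.2, 132.9]
ee_rot: [-1.177, 1.258, -1.259]
wrist_force: [0.7, 0.1, -0.1]
grip_width: 74.8
```

```bash
cat >> h.py <<'E'
def to(x,y,z,yaw):
    s=monitor.get_state();M=R.from_rotvec(s['ee_rot']).as_matrix();cur=np.degrees(np.arctan2(M[1,0],M[0,0]))
    d=M.T@(np.array([x,y,z])-s['eef_pos']);print('t',round(s['time'],2),'pos',np.round(s['eef_pos'],1),'yaw',cur.round(1),'q7',s['joint_pos'][6].round(2),'F',np.round(s['wrist_force'],1),'T',np.round(s['torque'],2),'grip',round(s['grip_width'],1))
    print('tool shift mm',d.round(1),'twist',round(-((yaw-cur+180)%360-180),1))
E
python3 -c "
from h import *
to(587,-120,90,-93.5)"
```

```text
t 3.1 pos [ 588.6 -123.2  132.9] yaw -93.8 q7 -1.56 F [ 0.7  0.1 -0.1] T [-0.01 -0.05  0.09] grip 74.8
tool shift mm [-3.1 42.9 -1.8] twist -0.3
```

>>> {"name": "step_arm", "arguments": {"commands": [[[-0.0025, 0.03, -0.001, 0], [0, 0.03, 0, 0], [0, 0.03, 0, 0], [0, 0.015, 0, 0], [0, 0.007, 0, 0]]]}}

```text
time: 3.6
eef_pos: [586.9, -120.7, 19.5]
ee_rot: [-1.179, 1.259, -1.256]
wrist_force: [0.8, -0.4, 1.0]
grip_width: 74.8
```

>>> {"name": "step_arm", "arguments": {"commands": [[[0, 0, 0, 0], [0, 0, 0, 0], [0, 0, 0, 0], [0, 0, 0, 0]]], "jaw": 0.03, "squeeze": 40}}

```text
time: 4.0
eef_pos: [588.7, -121.1, 22.6]
ee_rot: [-1.176, 1.256, -1.259]
wrist_force: [-1.0, -0.7, 5.8]
grip_width: 32.2
```

```bash
python3 -c "
from h import *
to(587,-120,90,-93.5)
im=cams.grab_frame('side');cv2.imwrite('pics/s2.png',cv2.resize(im[110:230,220:380,::-1],(800,600),interpolation=cv2.INTER_CUBIC))"
```

```text
t 4.0 pos [ 588.7 -121.1   22.6] yaw -93.8 q7 -1.58 F [-1.  -0.7  5.8] T [0.05 0.26 0.01] grip 32.2
tool shift mm [ -0.9 -67.4  -1.6] twist -0.3
```

View pics/s2.png

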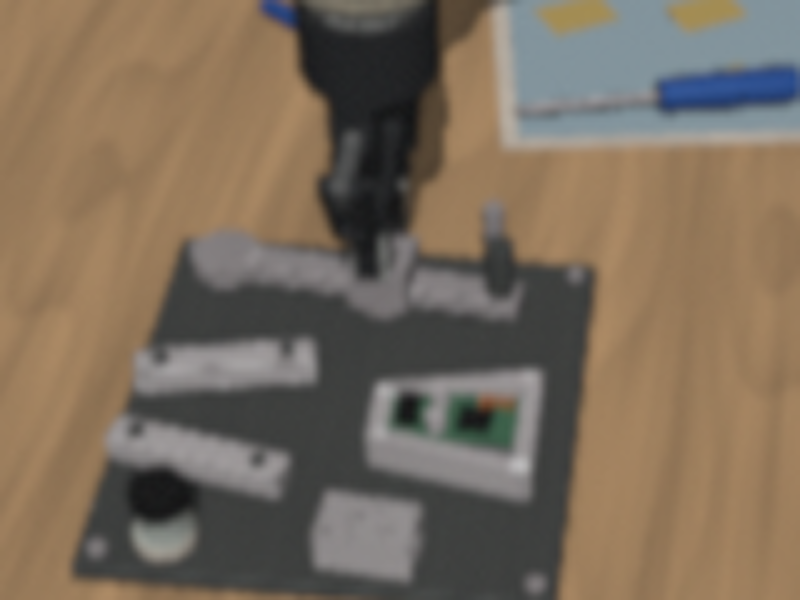

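>>> {"name": "step_arm", "arguments": {"commands": [[[0, -0.005, 0, 0], [0, -0.015, 0, 0], [0, -0.02, 0, 0], [0, -0.02, 0, 0], [0, -0.02, 0, 0]]], "squeeze": 70}}

```text
time: 4.55
eef_pos: [587.5, -120.7, 102.6]
ee_rot: [-1.177, 1.258, -1.258]
wrist_force: [0.5, 0.2, -2.2]
grip_width: 31.3
```

>>> {"name": "step_arm", "arguments": {"commands": [[[0, 0, 0, 0], [0, 0, 0, 0]]]}}

```text
time: 4.75
eef_pos: [587.7, -120.8, 101.3]
ee_rot: [-1.177, 1.257, -1.258]
wrist_force: [0.2, -0.0, -3.0]
grip_width: 31.0
```

Run:
```python
from h import *
to(587,-120,90,-93.5)
for c in ['top','side']:
    im=cams.grab_frame(c);cv2.imwrite(f'pics/A{c}.png',im[:,:,::-1])
    for q in ['foot','knob','pin_tip']: print(c,q,[(np.round(x['point'],1).tolist(),round(x['score'],2)) for x in models.mark_of(q,c)[:4]])
a=cv2.imread('pics/Atop.png')[120:220,320:420];b=cv2.imread('pics/Aside.png')[100:200,240:340]
cv2.imwrite('pics/A.png',cv2.resize(np.hstack([a,b]),(800,400),interpolation=cv2.INTER_CUBIC))
```

```text
t 4.75 pos [ 587.7 -120.8  101.3] yaw -93.8 q7 -1.57 F [ 0.2 -0.  -3. ] T [ 0.04 -0.    0.  ] grip 31.0
tool shift mm [-0.8 11.3 -0.8] twist -0.3
top foot [([235.6, 253.8], 0.88), ([354.2, 279.5], 0.74)]
top knob [([287.7, 309.4], 0.87), ([333.5, 209.3], 0.54), ([375.2, 192.9], 0.5), ([444.6, 223.7], 0.39)]
top pin_tip [([369.6, 173.5], 0.57)]
side foot [([364.7, 298.5], 0.88), ([265.8, 139.9], 0.74), ([404.1, 192.2], 0.71)]
side knob [([435.1, 236.1], 0.94), ([388.9, 130.9], 0.77), ([320.6, 135.3], 0.58)]
side pin_tip [([296.0, 158.2], 0.69), ([313.8, 186.9], 0.25)]
```

View pics/A.png

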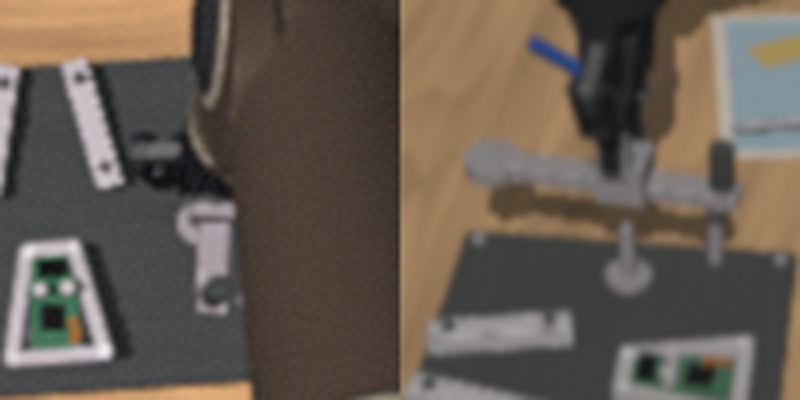

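Run:
```python
from h import *
for zu in (94,96):
    f=onz('side',(265.8,139.9),zu+7);k=onz('side',(320.6,135.3),zu+48);k2=onz('side',(320.3,136.3),zu+48)
    u=(f-k)[:2];print(f.round(1),k.round(1),np.hypot(*u).round(1),'bore',(k[:2]+u*68/164).round(1),(f[:2]-u/np.hypot(*u)*96).round(1))
print(onz('side',(296.2,155.5),62),onz('side',(297,170),17))
print('Tcp px',proj('side',[[587.7,-120.8,96]]))
```

```text
[ 671.8 -129.6  101. ] [ 515.3 -119.2  142. ] 156.9 bore [ 580.2 -123.5] [ 576.  -123.3]
[ 671.  -127.1  103. ] [ 514.9 -116.6  144. ] 156.4 bore [ 579.6 -120.9] [ 575.2 -120.6]
[ 585.72429843 -121.96069161   62.        ] [ 583.38038304 -111.49933521   17.        ]
Tcp px [[294.85140088 146.11332409]]
```

>>> {"name": "step_arm", "arguments": {"commands": [[[0, 0, 0, -8.5], [0, 0, 0, -8.5], [0, 0, 0, -8.5], [0, 0, 0, -8.5], [0, 0, 0, -8.5]]]}}

```text
time: 5.65
eef_pos: [587.6, -120.8, 100.6]
ee_rot: [-1.457, 0.695, -0.694]
wrist_force: [-0.2, 0.1, -2.6]
grip_width: 31.3
```

>>> {"name": "step_arm", "arguments": {"commands": [[[0, 0, 0, -8.5], [0, 0, 0, -8.5], [0, 0, 0, -8.5], [0, 0, 0, -8.5], [0, 0, 0, -8.5]]]}}

```text
time: 6.15
eef_pos: [587.5, -120.9, 100.7]
ee_rot: [-1.568, 0.116, -0.116]
wrist_force: [-0.3, 0.1, -3.1]
grip_width: 31.2
```

>>> {"name": "step_arm", "arguments": {"commands": [[[0, 0, 0, -8.5], [0, 0, 0, -8.5], [0, 0, 0, -8.5], [0, 0, 0, -8.5], [0, 0, 0, -8.5]]]}}

```text
time: 6.65
eef_pos: [587.6, -121.0, 100.7]
ee_rot: [-1.52, -0.465, 0.465]
wrist_force: [0.1, -0.3, -3.2]
grip_width: 31.2
```

>>> {"name": "step_arm", "arguments": {"commands": [[[0, 0, 0, -8.5], [0, 0, 0, -8.5], [0, 0, 0, -8.5], [0, 0, 0, -8.5], [0, 0, 0, -8.5]]]}}

```text
time: 7.15
eef_pos: [587.5, -121.1, 100.6]
ee_rot: [-1.311, -1.034, 1.034]
wrist_force: [0.0, 0.5, -2.5]
grip_width: 31.3
```

>>> {"name": "step_arm", "arguments": {"commands": [[[0, 0, 0, -8], [0, 0, 0, -2], [0, 0, 0, 0], [0, 0, 0, 0]]]}}

```text
time: 7.55
eef_pos: [587.6, -121.0, 100.7]
ee_rot: [-1.24, -1.159, 1.159]
wrist_force: [0.0, 0.2, -3.3]
grip_width: 31.0
```

Run:
```python
from h import *
to(587.7,-120.8,101.3,86.2)
for c in ['top','side']:
    im=cams.grab_frame(c);cv2.imwrite(f'pics/B{c}.png',im[:,:,::-1])
    for q in ['foot','knob','pin_tip']: print(c,q,[(np.round(x['point'],1).tolist(),round(x['score'],2)) for x in models.mark_of(q,c)[:4]])
a=cv2.imread('pics/Btop.png')[120:220,320:420];b=cv2.imread('pics/Bside.png')[100:200,250:350]
cv2.imwrite('pics/B.png',cv2.resize(np.hstack([a,b]),(800,400),interpolation=cv2.INTER_CUBIC))
```

```text
t 7.55 pos [ 587.6 -121.   100.7] yaw 86.1 q7 1.18 F [ 0.   0.2 -3.3] T [ 0.04  0.03 -0.01] grip 31.0
tool shift mm [ 0.2 -0.6 -0.1] twist -0.1
top foot [([353.4, 280.1], 0.92), ([235.0, 256.4], 0.9), ([372.2, 202.2], 0.88)]
top knob [([288.9, 308.4], 0.95), ([431.1, 266.2], 0.63)]
top pin_tip [([367.8, 172.2], 0.73), ([306.8, 188.1], 0.48)]
side foot [([406.0, 194.8], 0.94), ([327.4, 149.4], 0.86), ([364.9, 300.8], 0.77)]
side knob [([270.5, 127.8], 0.91), ([434.5, 236.4], 0.69), ([389.1, 131.7], 0.62), ([295.8, 146.4], 0.2)]
side pin_tip [([295.6, 156.6], 0.98)]
```

View pics/B.png

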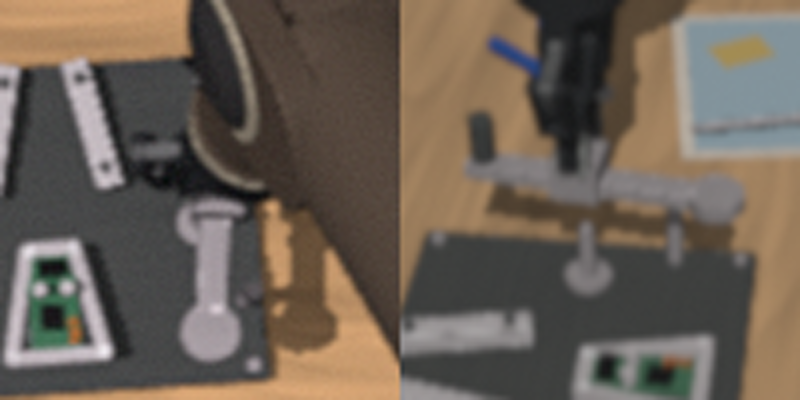

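Run:
```python
from h import *
zu=95.5
o=lambda p,z:onz('side',p,z)[:2]
for fa,fb in [((263.2-.4,140.1),(329.5-.4,149.1)),((265.8,139.9),(327.4,149.4))]:
    a=o(fa,zu+7);b=o(fb,zu+7);print('foot',a.round(1),b.round(1),'half',(np.hypot(*(a-b))/2).round(1),'mid',((a+b)/2).round(1))
for fa,fb in [((320.1,136.3),(270,129)),((320.6,135.3),(270.5,127.8))]:
    a=o(fa,zu+48);b=o(fb,zu+48);print('knob',a.round(1),b.round(1),'half',(np.hypot(*(a-b))/2).round(1),'mid',((a+b)/2).round(1))
b=onz('top',(320+211/4-.4,120+330/4-.4),zu+13);print('top foot B',b.round(1), onz('top',(372.2,202.2),zu+7).round(1))
```

```text
foot [ 679.2 -125.5] [ 491.2 -114. ] half 94.2 mid [ 585.2 -119.8]
foot [ 671.2 -127.7] [ 495.6 -112. ] half 88.1 mid [ 583.4 -119.9]
knob [ 515.6 -112.7] [ 654.5 -124.3] half 69.7 mid [ 585.1 -118.5]
knob [ 515.  -117.2] [ 654.5 -129.9] half 70.0 mid [ 584.7 -123.6]
top foot B [ 495.6 -114.1  108.5] [ 496.1 -114.4  102.5]
```

>>> {"name": "step_arm", "arguments": {"commands": [[[0, 0.014, 0.0026, 0], [0, 0.014, 0, 0], [0, 0.008, 0, 0], [0, 0.006, 0, 0], [0, 0.004, 0, 0]]]}}

```text
time: 8.45
eef_pos: [584.8, -120.5, 53.9]
ee_rot: [-1.239, -1.16, 1.16]
wrist_force: [0.3, -0.5, -1.8]
grip_width: 31.1
```

>>> {"name": "step_arm", "arguments": {"commands": [[[0, 0.003, 0, 0], [0, 0, 0, 0]]]}}

```text
time: 8.65
eef_pos: [585.0, -120.5, 51.6]
ee_rot: [-1.24, -1.16, 1.16]
wrist_force: [0.6, 0.0, -3.1]
grip_width: 31.7
```

Run:
```python
from h import *
to(585,-121,22.5,86.2)
im=cams.grab_frame('side')[:,:,::-1]
cv2.imwrite('pics/C.png',cv2.resize(im[120:190,260:350],(771,600),interpolation=cv2.INTER_CUBIC))
```

```text
t 8.65 pos [ 585.  -120.5   51.6] yaw 86.2 q7 1.14 F [ 0.6  0.  -3.1] T [ 0.03 -0.03 -0.05] grip 31.7
tool shift mm [-0.5 29.1 -0. ] twist -0.0
```

View pics/C.png

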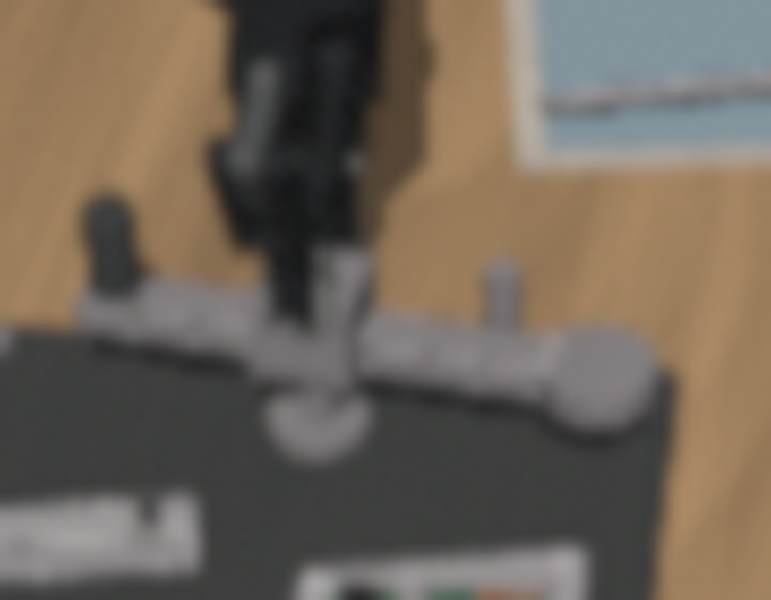

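>>> {"name": "step_arm", "arguments": {"commands": [[[0, 0.007, 0, 0], [0, 0.007, 0, 0], [0, 0.006, 0, 0], [0, 0.004, 0, 0], [0, 0, 0, 0]]]}}

```text
time: 9.2
eef_pos: [584.6, -120.6, 27.0]
ee_rot: [-1.239, -1.159, 1.161]
wrist_force: [0.8, -0.9, -2.1]
grip_width: 31.2
```

>>> {"name": "step_arm", "arguments": {"commands": [[[0, 0.003, 0, 0], [0, 0.001, 0, 0], [0, 0.001, 0, 0], [0, 0, 0, 0]]]}}

```text
time: 9.6
eef_pos: [585.2, -120.6, 22.9]
ee_rot: [-1.24, -1.16, 1.16]
wrist_force: [0.1, 0.7, -2.6]
grip_width: 31.0
```

>>> {"name": "step_arm", "arguments": {"commands": [[[0, 0.001, 0, 0], [0, 0.001, 0, 0], [0, 0.001, 0, 0], [0, 0, 0, 0]]]}}

```text
time: 10.0
eef_pos: [585.4, -120.6, 22.6]
ee_rot: [-1.242, -1.16, 1.161]
wrist_force: [-9.3, -0.8, 21.6]
grip_width: 30.9
```

>>> {"name": "step_arm", "arguments": {"commands": [[[0, 0, 0, 0], [0, 0, 0, 0], [0, 0, 0, 0], [0, 0, 0, 0]]], "jaw": 0.07}}

```text
time: 10.4
eef_pos: [585.1, -120.6, 19.8]
ee_rot: [-1.24, -1.16, 1.16]
wrist_force: [0.4, 0.6, -0.9]
grip_width: 70.0
```

Run:
```python
from h import *
to(585,-121,132,86.2)
for c in ['top','side']:
    im=cams.grab_frame(c);cv2.imwrite(f'pics/D{c}.png',im[:,:,::-1])
    for q in ['carrier','carrier_back','carrier_left','carrier_right','foot']: print(c,q,[(np.round(x['point'],1).tolist(),round(x['score'],2)) for x in models.mark_of(q,c)[:2]])
a=cv2.imread('pics/Dtop.png')[130:220,290:390];b=cv2.imread('pics/Dside.png')[130:220,240:340]
cv2.imwrite('pics/D.png',cv2.resize(np.hstack([a,b]),(800,360),interpolation=cv2.INTER_CUBIC))
```

```text
t 10.4 pos [ 585.1 -120.6   19.8] yaw 86.2 q7 1.11 F [ 0.4  0.6 -0.9] T [-0.01  0.01  0.02] grip 70.0
tool shift mm [-4.000e-01 -1.122e+02  1.000e-01] twist -0.0
top carrier [([331.5, 193.9], 0.59)]
top carrier_back [([333.6, 211.8], 0.68)]
top carrier_left [([323.1, 196.5], 0.98)]
top carrier_right [([344.6, 198.3], 0.7)]
top foot [([353.6, 283.5], 0.86), ([371.6, 208.1], 0.74)]
side carrier [([310.1, 199.5], 0.96), ([299.8, 166.2], 0.74)]
side carrier_back [([325.3, 194.9], 0.62)]
side carrier_left [([307.9, 201.5], 0.88)]
side carrier_right [([309.5, 187.0], 0.71)]
side foot [([327.9, 170.6], 0.78), ([365.9, 299.2], 0.72)]
```

View pics/D.png

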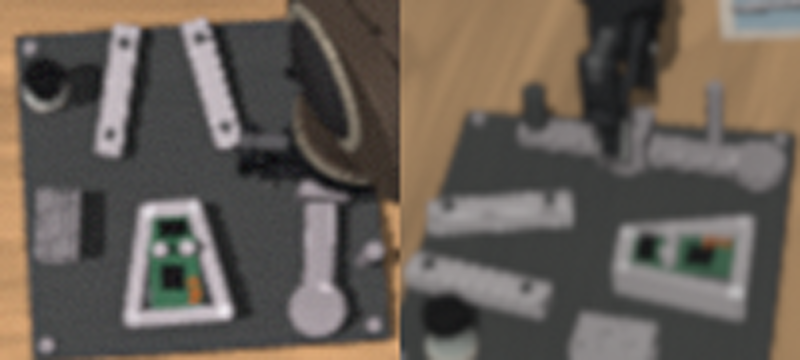

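Run:
```python
from h import *
t=lambda u,v,z:onz('top',(290+u/4-.4,130+v/4-.4),z).round(1)
print('back L/R bottom',t(124,326,12),t(234,319,12));print('front top',t(141,203,32),t(199,200,32))
print('rail ends top L inner',t(121,155,28),'R inner',t(213,147,28));print('rail far L inner',t(139,28,28),'R',t(184,24,28))
print('heatsink',t(80,260,12),'foot top',t(318,308,30))
print(tri({'top':np.array([331.5,193.9]),'side':np.array([310.1,199.5])}).x.round(1),tri({'top':np.array([333.6,211.8]),'side':np.array([325.3,194.9])}).x.round(1))
```

```text
back L/R bottom [484.  27.  12.] [487.7 -54.2  12. ]
front top [572.2  12.9  32. ] [573.6 -29.7  32. ]
rail ends top L inner [609.3  26.9  28. ] R inner [613.9 -41.1  28. ]
rail far L inner [705.7  11.8  28. ] R [708.  -21.8  28. ]
heatsink [533.8  58.8  12. ] foot top [ 492.6 -114.2   30. ]
[530.5  -6.5  10.2] [483.  -10.7  29.2]
```

>>> {"name": "step_arm", "arguments": {"commands": [[[0, -0.025, 0, 0], [0, -0.035, 0, 0], [0, -0.03, 0, 0]]]}}

```text
time: 11.3
eef_pos: [585.0, -120.3, 111.1]
ee_rot: [-1.239, -1.16, 1.16]
wrist_force: [0.4, 0.0, -0.2]
grip_width: 69.8
```

>>> {"name": "step_arm", "arguments": {"commands": [[[0.02, 0, 0.03, -6.7], [0.025, 0, 0.03, 0], [0.025, 0, 0.03, 0], [0.025, 0, 0.03, 0], [0, 0, 0, 0]]], "jaw": 0.034}}

```text
time: 11.8
eef_pos: [458.8, -25.7, 109.9]
ee_rot: [-1.182, -1.248, 1.252]
wrist_force: [0.9, -0.5, 0.5]
grip_width: 33.9
```

```bash
python3 -c "
from h import *
to(459,-15,17,92.9)"
```

```text
t 11.8 pos [458.8 -25.7 109.9] yaw 93.2 q7 1.14 F [ 0.9 -0.5  0.5] T [-0.01 -0.02  0.03] grip 33.9
tool shift mm [10.8 92.9 -1. ] twist 0.3
```

>>> {"name": "step_arm", "arguments": {"commands": [[[0.011, 0.03, 0, 0], [0, 0.03, 0, 0], [0, 0.02, 0, 0], [0, 0.008, 0, 0], [0, 0.003, 0, 0]]]}}

```text
time: 12.3
eef_pos: [462.3, -17.2, 18.4]
ee_rot: [-1.184, -1.246, 1.247]
wrist_force: [1.1, -0.7, -0.5]
grip_width: 34.2
```

>>> {"name": "step_arm", "arguments": {"commands": [[[0, 0, -0.005, 0], [0, 0, -0.01, 0], [0, 0, -0.012, 0], [0, 0, -0.012, 0], [0, 0, -0.012, 0]]]}}

```text
time: 12.8
eef_pos: [514.9, -14.8, 19.3]
ee_rot: [-1.186, -1.247, 1.246]
wrist_force: [0.1, -0.0, -0.3]
grip_width: 33.6
```

>>> {"name": "step_arm", "arguments": {"commands": [[[0, 0, -0.012, 0], [0, 0, -0.012, 0], [0, 0, -0.012, 0], [0, 0, -0.012, 0], [0, 0, 0, 0]]]}}

```text
time: 13.3
eef_pos: [562.9, -12.0, 18.9]
ee_rot: [-1.185, -1.247, 1.245]
wrist_force: [-0.3, 0.1, -0.6]
grip_width: 33.7
```

Run:
```python
from h import *
to(590,-8.5,17,92.9)
for c in ['top','side']:
    im=cams.grab_frame(c);cv2.imwrite(f'pics/E{c}.png',im[:,:,::-1])
a=cv2.imread('pics/Etop.png')[130:220,290:390];b=cv2.imread('pics/Eside.png')[130:220,240:340]
cv2.imwrite('pics/E.png',cv2.resize(np.hstack([a,b]),(800,360),interpolation=cv2.INTER_CUBIC))
```

```text
t 13.3 pos [562.9 -12.   18.9] yaw 92.9 q7 1.0 F [-0.3  0.1 -0.6] T [ 0.   -0.03  0.04] grip 33.7
tool shift mm [  2.1   2.  -27.2] twist -0.0
```

View pics/E.png

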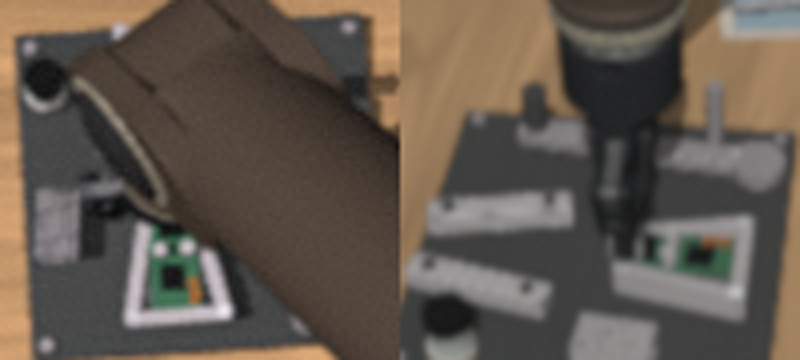

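Run:
```python
from h import *
for z in (19,28,35,45): print(z,(proj('side',[[563,-12+20,z],[563,-12-24,z]])-[240,130])*4+[400,0])
for p in [(485.5,-13.6,12),(573,-8,32)]: print((proj('side',[p])-[240,130])*4+[400,0],(proj('top',[p])-[290,130])*4)
```

```text
19 [[622.92562429 277.87808782]
 [635.56956755 232.69818826]]
28 [[622.29260087 268.37188574]
 [635.02804836 223.19400741]]
35 [[621.79496829 260.89886711]
 [634.602476   215.72480441]]
45 [[621.07590811 250.10063889]
 [633.98773726 204.93555026]]
[[742.42715182 274.99779241]] [[177.36577224 321.34521012]]
[[612.06696966 245.79770941]] [[167.8396128  199.80653824]]
```

>>> {"name": "step_arm", "arguments": {"commands": [[[0, -0.03, 0, 0], [0, -0.02, 0.015, 0], [0, 0, 0.03, 0], [0, 0, 0.03, 0], [0, 0, 0.028, 0]]]}}

```text
time: 13.9
eef_pos: [456.1, -17.8, 68.8]
ee_rot: [-1.185, -1.246, 1.247]
wrist_force: [-0.4, -0.6, -0.2]
grip_width: 33.8
```

>>> {"name": "step_arm", "arguments": {"commands": [[[0.001, 0, 0, 0], [0, 0.02, 0, 0], [0, 0.02, 0, 0], [0, 0.01, 0, 0], [0, 0, 0, 0]]], "jaw": 0.0}}

```text
time: 14.4
eef_pos: [457.4, -16.3, 17.9]
ee_rot: [-1.183, -1.245, 1.247]
wrist_force: [-0.6, -0.3, 0.9]
grip_width: -0.3
```

Run:
```python
from h import *
to(460,-14.9,18,92.9)
im=cams.grab_frame('side')[:,:,::-1]
cv2.imwrite('pics/F.png',cv2.resize(im[150:220,290:360],(600,600),interpolation=cv2.INTER_CUBIC))
for z in (12,19,28,35): print(z,(proj('side',[[460,-15,z],[460,0,z]])-[290,150])*600/70)
```

```text
t 14.4 pos [457.4 -16.3  17.9] yaw 92.9 q7 0.96 F [-0.6 -0.3  0.9] T [ 0.04 -0.05  0.  ] grip -0.3
tool shift mm [ 1.3 -0.1 -2.6] twist 0.0
12 [[386.03692775 423.46805726]
 [379.82081744 457.40508593]]
19 [[386.54971649 407.79906126]
 [380.30963601 441.74096795]]
28 [[387.21601784 387.43926726]
 [380.94485702 421.38540587]]
35 [[387.73978138 371.43492053]
 [381.44424121 405.38271429]]
```

View pics/F.png

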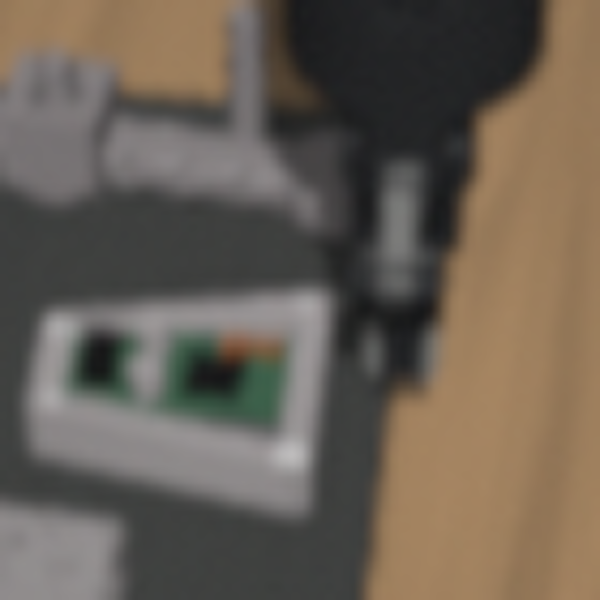

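>>> {"name": "step_arm", "arguments": {"commands": [[[0.0013, 0.002, 0, 0], [0, 0.0015, 0, 0], [0, 0, 0, 0]]]}}

```text
time: 14.75
eef_pos: [458.4, -15.2, 15.7]
ee_rot: [-1.185, -1.247, 1.246]
wrist_force: [0.0, -0.3, -0.6]
grip_width: -0.1
```

>>> {"name": "step_arm", "arguments": {"commands": [[[0, 0, -0.006, 0], [0, 0, -0.006, 0], [0, 0, -0.006, 0], [0, 0, -0.006, 0], [0, 0, 0, 0]]]}}

```text
time: 15.25
eef_pos: [483.2, -13.8, 15.4]
ee_rot: [-1.185, -1.247, 1.245]
wrist_force: [-0.0, 0.2, 1.0]
grip_width: 0.4
```

Run:
```python
from h import *
to(485,-14,18,92.9)
im=cams.grab_frame('side')[:,:,::-1]
cv2.imwrite('pics/G.png',cv2.resize(im[150:220,280:350],(600,600),interpolation=cv2.INTER_CUBIC))
```

```text
t 15.25 pos [483.2 -13.8  15.4] yaw 92.9 q7 0.96 F [-0.   0.2  1. ] T [ 0.   -0.07  0.01] grip 0.4
tool shift mm [-0.3 -2.6 -1.8] twist -0.0
```

View pics/G.png

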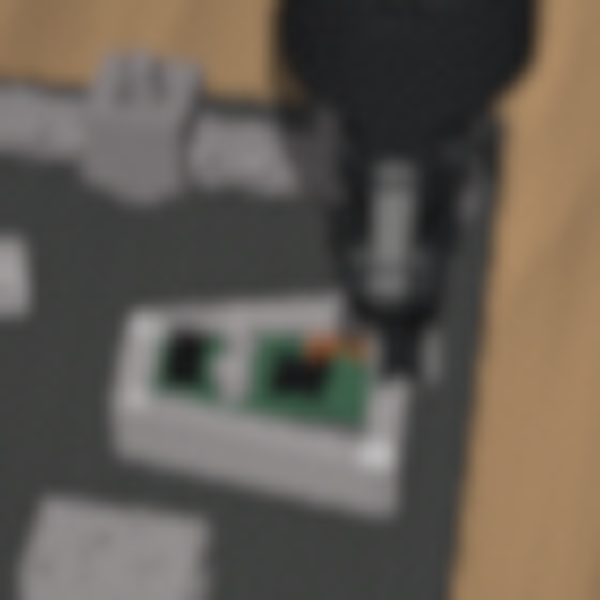

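>>> {"name": "step_arm", "arguments": {"commands": [[[0, -0.01, 0.01, 0], [0, 0, 0.014, 0], [0, 0.01, 0, 0], [0, 0.008, 0, 0], [0, 0, 0, 0]]]}}

```text
time: 15.8
eef_pos: [457.6, -15.4, 6.4]
ee_rot: [-1.184, -1.245, 1.247]
wrist_force: [-0.4, 0.2, 0.1]
grip_width: 0.1
```

>>> {"name": "step_arm", "arguments": {"commands": [[[0, 0.003, 0, 0], [0, 0.002, 0, 0], [0, 0, 0, 0]]]}}

```text
time: 16.1
eef_pos: [458.2, -15.0, 2.1]
ee_rot: [-1.184, -1.246, 1.246]
wrist_force: [-0.3, -0.1, -1.6]
grip_width: -0.2
```

Run:
```python
from h import *
to(460,-14.5,3,92.9)
im=cams.grab_frame('side')[:,:,::-1].astype(float); cv2.imwrite('pics/Hside.png',im)
# trim dark-finger extent: print gray column profile over wood below the gripper
g=im.max(2)
for z in (3,10,17,24): print(z,proj('side',[[460,-14.5,z]]).round(1))
print(g[180:206,328:346].astype(int))
```

```text
t 16.1 pos [458.2 -15.    2.1] yaw 92.9 q7 0.92 F [-0.3 -0.1 -1.6] T [-0.04 -0.06 -0.01] grip -0.2
tool shift mm [ 0.5 -0.9 -1.9] twist 0.0
3 [[334.9 201.9]]
10 [[335.  200.1]]
17 [[335.1 198.2]]
24 [[335.1 196.4]]
[[ 38  35  35  34  34  60  96 118 123 111  74  39  28  30  52  98 138 151]
 [ 39  36  36  34  37  63  99 119 121 107  71  37  31  32  56 102 140 151]
 [ 45  37  36  37  42  68 103 120 120 102  68  42  35  37  64 108 141 152]
 [ 64  44  39  44  50  74 108 123 121 103  72  50  46  53  81 120 145 154]
 [ 89  54  44  52  59  77 106 118 117 103  80  65  63  76 107 136 152 155]
 [104  62  46  53  59  72  95 105 105  95  76  66  68  95 131 150 155 155]
 [107  63  45  49  55  69  87  96  93  81  65  55  64 103 142 157 157 156]
 [107  64  47  49  54  72  91 101  98  81  62  54  64 107 146 158 158 157]
 [106  65  46  45  52  68  87  98  95  78  60  53  69 113 148 159 158 158]
 [100  61  42  36  40  55  68  76  74  61  48  43  71 116 149 160 159 159]
 [ 93  55  35  29  29  37  45  49  48  41  34  37  72 119 151 159 159 160]
 [ 88  50  33  29  32  32  32  32  31  29  27  40  83 130 15
[... 483 characters left out ...]
 74  72  67  73  82  86 101 129 150 160 163 163 164 164]
 [ 68  63  64  66  67  69  79 103 121 127 133 147 157 162 164 164 164 165]
 [ 66  63  64  64  65  67  88 122 145 153 156 160 163 163 165 164 165 164]
 [ 64  62  64  64  64  65  92 133 155 161 162 163 163 164 164 164 164 164]
 [ 64  62  64  64  64  65  97 138 158 162 163 163 163 164 165 164 164 164]
 [ 64  64  64  64  63  65  99 141 159 162 163 164 164 164 164 165 164 164]
 [ 64  63  64  65  65  69 102 142 159 162 163 164 163 164 164 164 165 164]
 [ 63  64  64  64  65  73 108 144 159 162 163 163 164 164 166 165 164 164]][ WARN:0@1.629] global loadsave.cpp:1063 imwrite_ Unsupported depth image for selected encoder is fallbacked to CV_8U.
```

>>> {"name": "step_arm", "arguments": {"commands": [[[0, 0, -0.008, 0], [0, 0, -0.008, 0], [0, 0, -0.008, 0], [0, 0, -0.008, 0], [0, 0, -0.008, 0]]]}}

```text
time: 16.65
eef_pos: [498.5, -13.2, 2.3]
ee_rot: [-1.184, -1.246, 1.247]
wrist_force: [-3.1, 0.2, 1.8]
grip_width: -0.2
```

Run:
```python
from h import *
to(590,-8.5,2,92.9)
for c in ['top','side']:
    im=cams.grab_frame(c)
    for q in ['carrier']: print(c,q,[(np.round(x['point'],1).tolist(),round(x['score'],2)) for x in models.mark_of(q,c)[:2]])
```

```text
t 16.65 pos [498.5 -13.2   2.3] yaw 92.9 q7 0.94 F [-3.1  0.2  1.8] T [-0.04  0.77  0.01] grip -0.2
tool shift mm [  0.    0.2 -91.7] twist -0.0
top carrier [([189.4, 226.0], 0.65), ([320.9, 154.8], 0.6)]
side carrier [([302.3, 201.5], 0.69), ([351.3, 131.1], 0.55)]
```

>>> {"name": "step_arm", "arguments": {"commands": [[[0, 0, -0.01, 0], [0, 0, -0.01, 0], [0, 0, -0.01, 0], [0, 0, -0.01, 0], [0, 0, -0.01, 0]]]}}

```text
time: 17.35
eef_pos: [548.9, -10.6, 2.3]
ee_rot: [-1.185, -1.246, 1.246]
wrist_force: [-2.4, 0.1, 1.0]
grip_width: -0.0
```

>>> {"name": "step_arm", "arguments": {"commands": [[[0, 0, -0.008, 0], [0, 0, -0.008, 0], [0, 0, -0.006, 0], [0, 0, -0.003, 0]]]}}

```text
time: 17.75
eef_pos: [573.1, -9.5, 2.3]
ee_rot: [-1.185, -1.246, 1.247]
wrist_force: [-6.6, -1.2, 4.7]
grip_width: -0.1
```

Run:
```python
from h import *
to(590,-8.5,2,92.9)
for c in ['side']:
    im=cams.grab_frame(c);cv2.imwrite('pics/I.png',im[:,:,::-1])
    for q in ['carrier','carrier_back','carrier_left']: print(c,q,[(np.round(x['point'],1).tolist(),onz(c,x['point'],22).round(),round(x['score'],2)) for x in models.mark_of(q,c)[:2]])
```

```text
t 17.75 pos [573.1  -9.5   2.3] yaw 92.9 q7 0.99 F [-6.6 -1.2  4.7] T [-0.25  1.34 -0.02] grip -0.1
tool shift mm [  0.2   0.3 -16.9] twist -0.0
side carrier [([270.9, 195.1], array([631.,   5.,  22.]), 0.9)]
side carrier_back [([286.7, 194.0], array([590.,  -6.,  22.]), 0.74), ([261.3, 186.0], array([666., -26.,  22.]), 0.44)]
side carrier_left [([270.4, 200.8], array([628.,  26.,  22.]), 0.62)]
```

>>> {"name": "step_arm", "arguments": {"commands": [[[0, 0, -0.003, 0], [0, 0, -0.003, 0], [0, 0, -0.002, 0], [0, 0, 0, 0]]]}}

```text
time: 18.35
eef_pos: [579.4, -10.2, 2.2]
ee_rot: [-1.184, -1.243, 1.249]
wrist_force: [-6.7, -4.0, 4.4]
grip_width: 0.3
```

>>> {"name": "step_arm", "arguments": {"commands": [[[0, 0, -0.002, 0], [0, 0, -0.002, 0], [0, 0, 0, 0]]]}}

```text
time: 18.65
eef_pos: [582.8, -10.6, 2.0]
ee_rot: [-1.184, -1.241, 1.25]
wrist_force: [-8.7, -4.2, 5.1]
grip_width: -0.1
```

>>> {"name": "step_arm", "arguments": {"commands": [[[0, 0, -0.003, 0], [0, 0, -0.003, 0], [0, 0, -0.002, 0], [0, 0, 0, 0]]]}}

```text
time: 19.05
eef_pos: [582.9, -10.3, 0.8]
ee_rot: [-1.175, -1.23, 1.259]
wrist_force: [-31.6, -3.9, 21.8]
grip_width: -0.0
```

>>> {"name": "step_arm", "arguments": {"commands": [[[0, 0, -0.002, 0], [0, 0, -0.002, 0], [0, 0, 0, 0]]]}}

```text
time: 19.35
eef_pos: [582.8, -10.2, 0.5]
ee_rot: [-1.171, -1.224, 1.264]
wrist_force: [-43.8, -4.6, 30.8]
grip_width: -0.2
```

>>> {"name": "step_arm", "arguments": {"commands": [[[0, 0, 0.012, 0], [0, 0, 0.015, 0], [0, 0, 0.02, 0], [0, -0.03, 0.02, 0], [0, -0.05, 0, 0]]]}}

```text
time: 19.85
eef_pos: [525.8, -12.0, 80.7]
ee_rot: [-1.18, -1.242, 1.25]
wrist_force: [1.6, -1.2, 0.6]
grip_width: -0.3
```

>>> {"name": "step_arm", "arguments": {"commands": [[[0, -0.03, 0.03, 0], [0, 0, 0.03, 0], [0, 0, 0.03, 0], [0, 0, 0, 0]]], "jaw": 0.07}}

```text
time: 20.25
eef_pos: [437.1, -16.8, 112.5]
ee_rot: [-1.186, -1.245, 1.249]
wrist_force: [0.1, -0.5, -0.7]
grip_width: 58.4
```

Run:
```python
from h import *
to(585.3,-120.6,112,86.2)
for c in ['top','side']:
    im=cams.grab_frame(c);cv2.imwrite(f'pics/J{c}.png',im[:,:,::-1])
    for q in ['carrier','carrier_back','carrier_left','carrier_right','foot','knob']: print(c,q,[(np.round(x['point'],1).tolist(),onz(c,x['point'],{'foot':24,'knob':65,'carrier':12}.get(q,22)).round()[:2],round(x['score'],2)) for x in models.mark_of(q,c)[:3]])
```

```text
t 20.25 pos [437.1 -16.8 112.5] yaw 92.9 q7 1.14 F [ 0.1 -0.5 -0.7] T [-0.01  0.01 -0.03] grip 58.4
tool shift mm [-111.2    0.7 -142.7] twist 6.7
top carrier [([330.0, 157.7], array([645.,  -4.]), 0.94)]
top carrier_back [([331.0, 172.8], array([596.,  -6.]), 0.97), ([382.1, 193.0], array([ 533., -155.]), 0.38)]
top carrier_left [([323.3, 158.2], array([641.,  16.]), 0.67)]
top carrier_right [([340.2, 161.7], array([630., -34.]), 0.93), ([370.3, 150.1], array([ 663., -124.]), 0.62), ([448.3, 223.3], array([ 441., -343.]), 0.6)]
top foot [([352.9, 281.2], array([280., -62.]), 0.74), ([235.2, 258.1], array([351., 276.]), 0.72), ([447.7, 224.6], array([ 437., -340.]), 0.53)]
top knob [([370.9, 149.5], array([ 653., -121.]), 0.88), ([427.5, 264.6], array([ 325., -265.]), 0.85), ([287.7, 307.4], array([215., 121.]), 0.66)]
side carrier []
side carrier_back [([286.0, 188.9], array([597., -25.]), 0.85)]
side carrier_left [([267.7, 201.5], array([634.,  29.]), 0.67)]
side carrier_right [([272.0, 185.5], array([637., -32.]), 0.8)]
side foot [([405.5, 194.8], array([274., -49.]), 0.93), ([364.9, 300.8], array([357., 287.]), 0.67), ([329.5, 170.4], array([ 489., -116.]), 0.59)]
side knob [([388.6, 131.3], array([ 332., -274.]), 0.96), ([434.9, 239.4], array([212., 130.]), 0.86), ([272.8, 151.1], array([ 655., -128.]), 0.74)]
```

>>> {"name": "step_arm", "arguments": {"commands": [[[-0.026, 0, -0.035, 0], [-0.026, 0, -0.035, 0], [-0.026, 0, -0.035, 0], [-0.026, 0, -0.036, 0], [-0.007, 0, -0.003, 6.7]]]}}

```text
time: 21.45
eef_pos: [593.0, -123.2, 111.3]
ee_rot: [-1.243, -1.158, 1.155]
wrist_force: [-0.6, 1.0, -0.4]
grip_width: 70.1
```

Run:
```python
from h import *
to(586.9,-120.6,21,86.2)
```

```text
t 21.45 pos [ 593.  -123.2  111.3] yaw 85.9 q7 1.19 F [-0.6  1.  -0.4] T [ 0.03  0.01 -0.01] grip 70.1
tool shift mm [ 2.1 90.3  6.3] twist -0.3
```

>>> {"name": "step_arm", "arguments": {"commands": [[[0.002, 0.025, 0.006, 0], [0, 0.03, 0, 0], [0, 0.02, 0, 0], [0, 0.012, 0, 0], [0, 0.003, 0, 0]]]}}

```text
time: 21.95
eef_pos: [583.0, -117.2, 21.1]
ee_rot: [-1.238, -1.159, 1.161]
wrist_force: [-0.5, 0.0, 0.0]
grip_width: 70.1
```

Run:
```python
from h import *
to(586.9,-120.6,21,86.2)
```

```text
t 21.95 pos [ 583.  -117.2   21.1] yaw 86.2 q7 1.1 F [-0.5  0.   0. ] T [0.   0.02 0.04] grip 70.1
tool shift mm [-3.2  0.1 -4.1] twist 0.0
```

>>> {"name": "step_arm", "arguments": {"commands": [[[0, 0, 0, 0], [0, 0, 0, 0], [0, 0, 0, 0], [0, 0, 0, 0]]], "jaw": 0.028, "squeeze": 35}}

```text
time: 22.35
eef_pos: [584.5, -118.8, 24.0]
ee_rot: [-1.243, -1.16, 1.16]
wrist_force: [-1.6, -2.9, 5.3]
grip_width: 32.1
```

>>> {"name": "step_arm", "arguments": {"commands": [[[0, 0, 0, 0], [0, 0, 0, 0], [-0.003, 0, -0.0038, 0], [0, 0, 0, 0]]], "jaw": 0.06}}

```text
time: 22.75
eef_pos: [587.9, -121.0, 22.5]
ee_rot: [-1.241, -1.16, 1.16]
wrist_force: [-0.7, 0.2, -1.0]
grip_width: 60.3
```

>>> {"name": "step_arm", "arguments": {"commands": [[[0, 0, 0, 0], [0, 0, 0, 0], [0, 0, 0, 0], [0, 0, 0, 0]]], "jaw": 0.028}}

```text
time: 23.15
eef_pos: [587.4, -120.4, 22.6]
ee_rot: [-1.24, -1.16, 1.16]
wrist_force: [-0.6, 0.3, 3.5]
grip_width: 32.6
```

>>> {"name": "step_arm", "arguments": {"commands": [[[0, 0, 0, 6], [0, 0, 0, 7], [0, 0, 0, 7], [0, 0, 0, 0]]]}}

```text
time: 23.55
eef_pos: [587.6, -120.4, 22.6]
ee_rot: [-1.379, -0.897, 0.897]
wrist_force: [0.3, 0.1, 2.3]
grip_width: 32.3
```

Run:
```python
from h import *
to(586.9,-120.6,21,6)
```

```text
t 23.55 pos [ 587.6 -120.4   22.6] yaw 66.1 q7 0.81 F [0.3 0.1 2.3] T [ 0.07 -0.04 -0.06] grip 32.3
tool shift mm [-0.4  1.6  0.5] twist 60.1
```

>>> {"name": "step_arm", "arguments": {"commands": [[[0, 0, 0, 8], [0, 0, 0, 8], [0, 0, 0, 8], [0, 0, 0, 8], [0, 0, 0, 8]]]}}

```text
time: 24.05
eef_pos: [587.6, -120.6, 22.6]
ee_rot: [-1.541, -0.358, 0.357]
wrist_force: [0.3, -0.6, 2.2]
grip_width: 32.5
```

>>> {"name": "step_arm", "arguments": {"commands": [[[0, 0, 0, 5], [0, 0, 0, 4], [0, 0, 0, 2], [0, 0, 0, 0]]]}}

```text
time: 24.45
eef_pos: [587.5, -120.5, 22.6]
ee_rot: [-1.561, -0.21, 0.21]
wrist_force: [0.4, -0.0, 3.7]
grip_width: 32.4
```

Run:
```python
from h import *
to(586.9,-120.6,21,6)
for c in ['top','side']:
    cams.grab_frame(c)
    for q in ['carrier_back','foot','knob']: print(c,q,[(np.round(x['point'],1).tolist(),onz(c,x['point'],{'foot':24,'knob':65}.get(q,22)).round()[:2],round(x['score'],2)) for x in models.mark_of(q,c)[:3]])
```

```text
t 24.45 pos [ 587.5 -120.5   22.6] yaw 15.3 q7 0.06 F [ 0.4 -0.   3.7] T [-0.02 -0.06 -0.  ] grip 32.4
tool shift mm [-0.6  1.6  0.1] twist 9.3
top carrier_back [([332.0, 174.1], array([592.,  -9.]), 0.83)]
top foot [([237.0, 257.3], array([353., 271.]), 0.79), ([380.8, 190.3], array([ 541., -151.]), 0.7), ([350.3, 280.7], array([282., -54.]), 0.57)]
top knob [([286.8, 309.1], array([211., 124.]), 0.87), ([426.0, 263.7], array([ 327., -261.]), 0.63), ([372.5, 175.4], array([ 578., -123.]), 0.38)]
side carrier_back [([285.9, 191.8], array([594., -14.]), 0.9)]
side foot [([362.4, 299.3], array([363., 284.]), 0.97), ([406.9, 193.8], array([270., -54.]), 0.75), ([299.3, 190.4], array([559., -23.]), 0.64)]
side knob [([291.3, 141.9], array([ 611., -178.]), 0.79), ([432.6, 237.9], array([217., 126.]), 0.75), ([386.8, 132.1], array([ 337., -269.]), 0.75)]
```

>>> {"name": "step_arm", "arguments": {"commands": [[[0, 0, 0, 2], [0, 0, 0, 2], [0, 0, 0, 0]]]}}

```text
time: 25.15
eef_pos: [587.5, -120.6, 22.5]
ee_rot: [-1.566, -0.153, 0.153]
wrist_force: [1.4, 0.0, 4.9]
grip_width: 32.3
```

>>> {"name": "step_arm", "arguments": {"commands": [[[0, 0, 0, 2], [0, 0, 0, 1], [0, 0, 0, 0]]]}}

```text
time: 25.45
eef_pos: [587.5, -120.7, 22.6]
ee_rot: [-1.568, -0.113, 0.112]
wrist_force: [0.2, -0.4, 5.9]
grip_width: 32.4
```

Run:
```python
from h import *
to(586.9,-120.6,21,6)
```

```text
t 25.45 pos [ 587.5 -120.7   22.6] yaw 8.2 q7 -0.04 F [ 0.2 -0.4  5.9] T [ 0.02 -0.07 -0.01] grip 32.4
tool shift mm [-0.6  1.6  0.1] twist 2.2
```

>>> {"name": "step_arm", "arguments": {"commands": [[[0, 0, 0, 1], [0, 0, 0, 1], [0, 0, 0, 0]]]}}

```text
time: 25.75
eef_pos: [586.9, -120.6, 22.5]
ee_rot: [-1.57, -0.086, 0.087]
wrist_force: [-1.8, -0.2, 7.0]
grip_width: 32.3
```

Run:
```python
from h import *
to(586.9,-120.6,21,6)
```

```text
t 25.75 pos [ 586.9 -120.6   22.5] yaw 6.3 q7 -0.07 F [-1.8 -0.2  7. ] T [-0.05  0.38  0.66] grip 32.3
tool shift mm [ 0.   1.5 -0. ] twist 0.3
```

>>> {"name": "step_arm", "arguments": {"commands": [[[0, 0, 0, 1], [0, 0, 0, 1], [0, 0, 0, 0]]]}}

```text
time: 26.05
eef_pos: [586.4, -120.9, 22.5]
ee_rot: [-1.571, -0.058, 0.061]
wrist_force: [-3.0, -1.5, 8.8]
grip_width: 32.7
```

Run:
```python
from h import *
to(586.9,-120.6,21,4)
```

```text
t 26.05 pos [ 586.4 -120.9   22.5] yaw 4.3 q7 -0.1 F [-3.  -1.5  8.8] T [-0.21  0.67  0.77] grip 32.7
tool shift mm [0.5 1.5 0.2] twist 0.3
```

>>> {"name": "step_arm", "arguments": {"commands": [[[0, 0, 0, 0], [0, 0, 0, 0], [0, 0, 0, 0], [0, 0, 0, 0]]], "jaw": 0.065}}

```text
time: 26.45
eef_pos: [587.2, -120.5, 22.1]
ee_rot: [-1.57, -0.057, 0.058]
wrist_force: [0.4, -0.6, -0.4]
grip_width: 65.2
```

>>> {"name": "step_arm", "arguments": {"commands": [[[0, -0.02, 0, 0], [0, -0.035, 0, 0], [0, -0.04, 0, 0], [0, -0.03, 0, 0]]]}}

```text
time: 26.85
eef_pos: [587.8, -120.4, 149.6]
ee_rot: [-1.57, -0.059, 0.057]
wrist_force: [0.2, -0.6, -0.8]
grip_width: 65.2
```

>>> {"name": "step_arm", "arguments": {"commands": [[[0.03, 0, 0.04, 0], [0.03, 0, 0.04, 0], [0.03, 0, 0.04, 0], [0.03, 0, 0.04, 0], [0.02, 0, 0.04, 0]]]}}

```text
time: 27.35
eef_pos: [713.6, 90.8, 146.9]
ee_rot: [-1.57, -0.057, 0.057]
wrist_force: [0.2, -0.2, -0.1]
grip_width: 65.1
```

Run:
```python
from h import *
to(587,-120,21,4)
for c in ['top','side']:
    im=cams.grab_frame(c);cv2.imwrite(f'pics/K{c}.png',im[:,:,::-1])
    for q in ['carrier_back','foot','knob']: print(c,q,[(np.round(x['point'],1).tolist(),onz(c,x['point'],{'foot':24,'knob':65}.get(q,22)).round()[:2],round(x['score'],2)) for x in models.mark_of(q,c)[:3]])
a=cv2.imread('pics/Ktop.png')[125:215,300:400];b=cv2.imread('pics/Kside.png')[135:225,225:325]
cv2.imwrite('pics/K.png',cv2.resize(np.hstack([a,b]),(800,360),interpolation=cv2.INTER_CUBIC))
```

```text
t 27.35 pos [713.6  90.8 146.9] yaw 4.2 q7 -0.35 F [ 0.2 -0.2 -0.1] T [-0.06 -0.06  0.08] grip 65.1
tool shift mm [-141.6  125.9 -201.1] twist 0.2
top carrier_back []
top foot [([233.9, 256.9], array([354., 280.]), 0.68), ([302.8, 186.9], array([555.,  78.]), 0.5)]
top knob [([285.4, 309.2], array([210., 128.]), 0.62), ([395.9, 171.1], array([ 589., -190.]), 0.57)]
side carrier_back [([284.7, 190.2], array([599., -19.]), 0.58), ([319.9, 152.3], array([ 530., -195.]), 0.47)]
side foot [([364.8, 300.7], array([357., 287.]), 0.89), ([295.0, 189.0], array([572., -26.]), 0.87), ([406.3, 193.8], array([272., -53.]), 0.6)]
side knob [([299.1, 138.3], array([ 592., -198.]), 0.77), ([433.4, 239.1], array([215., 129.]), 0.77), ([389.5, 130.5], array([ 329., -278.]), 0.64)]
```

View pics/K.png

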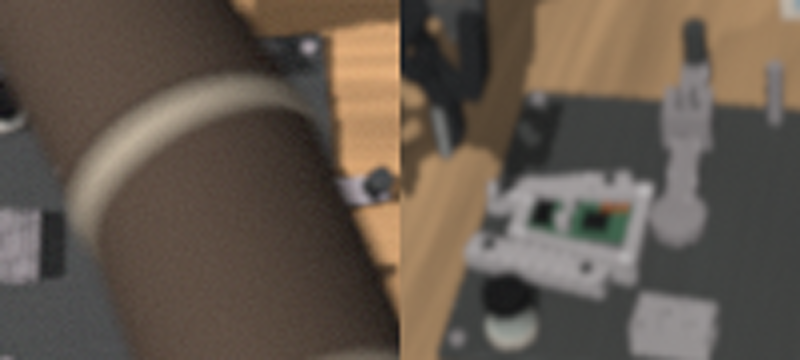

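>>> {"name": "step_arm", "arguments": {"commands": [[[-0.0127, 0, -0.0393, 0], [-0.0127, 0, -0.0393, 0], [-0.0127, 0, -0.0393, 0], [-0.0127, 0, -0.0393, 0], [-0.0127, 0, -0.0393, 0]]], "jaw": 0.0}}

```text
time: 28.25
eef_pos: [662.3, -114.9, 147.9]
ee_rot: [-1.571, -0.056, 0.055]
wrist_force: [1.3, 0.6, -0.5]
grip_width: 0.1
```

>>> {"name": "step_arm", "arguments": {"commands": [[[-0.0127, 0, -0.0393, 0], [-0.0127, 0, -0.0393, 0], [0, 0, 0, 0]]]}}

```text
time: 28.55
eef_pos: [640.7, -202.7, 147.3]
ee_rot: [-1.576, -0.047, 0.049]
wrist_force: [-1.1, -0.6, -0.3]
grip_width: 0.1
```

Run:
```python
from h import *
to(640,-190,32,4)
cams.grab_frame('top')
print([(np.round(x['point'],1).tolist(),onz('top',x['point'],65).round(),x['score']) for x in models.mark_of('knob','top')])
```

```text
t 28.55 pos [ 640.7 -202.7  147.3] yaw 3.5 q7 0.07 F [-1.1 -0.6 -0.3] T [ 0.02  0.03 -0.04] grip 0.1
tool shift mm [  0.3 115.3  13.3] twist -0.5
[([428.0, 264.4], array([ 325., -267.,   65.]), 0.95), ([283.6, 309.4], array([210., 133.,  65.]), 0.8), ([368.9, 178.2], array([ 570., -112.,   65.]), 0.53)]
```

>>> {"name": "step_arm", "arguments": {"commands": [[[0, 0.03, 0.0135, 0], [0, 0.035, 0, 0], [0, 0.03, 0, 0], [0, 0.017, 0, 0], [0, 0, 0, 0]]]}}

```text
time: 29.15
eef_pos: [641.2, -177.1, 33.1]
ee_rot: [-1.568, -0.055, 0.061]
wrist_force: [-0.1, 0.0, 0.1]
grip_width: -0.1
```

>>> {"name": "step_arm", "arguments": {"commands": [[[-0.006, 0, 0, 0], [-0.006, 0, 0, 0], [0, 0, 0, 0]]]}}

```text
time: 29.45
eef_pos: [630.7, -179.7, 37.0]
ee_rot: [-1.571, -0.058, 0.056]
wrist_force: [-0.7, -0.3, 0.6]
grip_width: 0.4
```

>>> {"name": "step_arm", "arguments": {"commands": [[[-0.003, 0, 0, 0], [-0.002, 0, 0, 0], [0, 0, 0, 0]]]}}

```text
time: 29.75
eef_pos: [625.7, -179.7, 35.7]
ee_rot: [-1.57, -0.058, 0.057]
wrist_force: [-0.7, 0.2, 0.1]
grip_width: -0.1
```

>>> {"name": "step_arm", "arguments": {"commands": [[[-0.002, 0, 0, 0], [-0.002, 0, 0, 0], [0, 0, 0, 0]]]}}

```text
time: 30.05
eef_pos: [621.5, -179.8, 35.3]
ee_rot: [-1.57, -0.057, 0.058]
wrist_force: [0.1, 0.5, 0.9]
grip_width: -0.2
```

>>> {"name": "step_arm", "arguments": {"commands": [[[0, 0, -0.008, 0], [-0.002, 0, 0, 0], [-0.002, 0, 0, 0], [0, 0, 0, 0]]]}}

```text
time: 30.45
eef_pos: [618.0, -188.2, 35.3]
ee_rot: [-1.57, -0.057, 0.058]
wrist_force: [-0.4, 0.0, -0.3]
grip_width: 0.0
```

>>> {"name": "step_arm", "arguments": {"commands": [[[-0.0015, 0, 0, 0], [-0.0015, 0, 0, 0], [0, 0, 0, 0]]]}}

```text
time: 30.75
eef_pos: [615.5, -188.1, 35.6]
ee_rot: [-1.57, -0.058, 0.057]
wrist_force: [0.7, -0.1, -0.1]
grip_width: -0.0
```

>>> {"name": "step_arm", "arguments": {"commands": [[[-0.0015, 0, 0, 0], [-0.0015, 0, 0, 0], [0, 0, 0, 0]]]}}

```text
time: 31.05
eef_pos: [613.3, -188.4, 35.8]
ee_rot: [-1.57, -0.059, 0.056]
wrist_force: [3.0, -0.5, 0.6]
grip_width: -0.1
```

Contact with the knob begins; a little more.

>>> {"name": "step_arm", "arguments": {"commands": [[[-0.0015, 0, 0, 0], [-0.001, 0, 0, 0], [0, 0, 0, 0]]]}}

```text
time: 31.35
eef_pos: [612.5, -188.3, 36.2]
ee_rot: [-1.57, -0.062, 0.054]
wrist_force: [8.5, 1.1, -1.2]
grip_width: 0.0
```

>>> {"name": "step_arm", "arguments": {"commands": [[[-0.001, 0, 0, 0], [0, 0, 0, 0]]]}}

```text
time: 31.55
eef_pos: [612.3, -188.3, 36.4]
ee_rot: [-1.57, -0.063, 0.053]
wrist_force: [10.5, 1.1, -2.6]
grip_width: 0.2
```

>>> {"name": "step_arm", "arguments": {"commands": [[[0.006, 0, 0, 0], [0.015, 0, 0, 0], [0.02, 0, 0, 0], [0, -0.04, 0, 0], [0, -0.05, 0, 0]]]}}

```text
time: 32.05
eef_pos: [647.3, -185.2, 122.5]
ee_rot: [-1.568, -0.051, 0.064]
wrist_force: [0.1, -0.9, 0.4]
grip_width: -0.2
```

>>> {"name": "step_arm", "arguments": {"commands": [[[0, -0.03, -0.04, 0], [0, 0, -0.04, 0], [0, 0, -0.04, 0], [0, 0, -0.04, 0], [0, 0, 0, 0]]]}}

```text
time: 32.55
eef_pos: [658.3, -354.1, 153.8]
ee_rot: [-1.574, -0.047, 0.054]
wrist_force: [0.3, -1.0, -0.6]
grip_width: -0.1
```

Run:
```python
from h import *
to(587,-120,21,4)
for c in ['top','side']:
    cams.grab_frame(c)
    for q in ['carrier_back','carrier','foot','knob','pin_tip']: print(c,q,[(np.round(x['point'],1).tolist(),onz(c,x['point'],{'foot':24,'knob':65,'pin_tip':62,'carrier':12}.get(q,22)).round()[:2],round(x['score'],2)) for x in models.mark_of(q,c)[:3]])
to(587,-120,21,4)
manip.finish_job()
```

```text
t 32.55 pos [ 658.3 -354.1  153.8] yaw 3.7 q7 0.29 F [ 0.3 -1.  -0.6] T [-0.06 -0.07 -0.03] grip -0.1
tool shift mm [-55.5 132.2 238.7] twist -0.3
top carrier_back [([331.3, 172.9], array([596.,  -7.]), 0.85), ([371.8, 173.6], array([ 592., -126.]), 0.56), ([382.3, 193.6], array([ 531., -155.]), 0.55)]
top carrier [([330.2, 159.0], array([641.,  -5.]), 0.96)]
top foot [([339.4, 180.8], array([572., -30.]), 0.95), ([353.2, 281.6], array([279., -62.]), 0.86), ([235.7, 256.5], array([355., 275.]), 0.58)]
top knob [([429.8, 261.7], array([ 333., -272.]), 0.96), ([397.8, 169.6], array([ 593., -195.]), 0.94), ([288.0, 310.5], array([207., 121.]), 0.57)]
top pin_tip [([369.8, 170.5], array([ 593., -116.]), 0.87), ([342.6, 159.9], array([625., -39.]), 0.72)]
side carrier_back [([284.7, 194.9], array([595.,  -2.]), 0.55)]
side carrier [([269.4, 194.8], array([639.,  -5.]), 0.67)]
side foot [([365.7, 300.3], array([355., 285.]), 0.97), ([292.9, 188.0], array([578., -29.]), 0.87), ([402.1, 193.6], array([283., -52.]), 0.64)]
side knob [([433.7, 236.3], array([214., 121.]), 0.87), ([299.0, 137.6], array([ 593., -201.]), 0.82), ([388.3, 129.0], array([ 333., -285.]), 0.8)]
side pin_tip [([297.5, 155.4], array([ 582., -123.]), 0.82), ([281.9, 190.5], array([594.,  23.]), 0.64)]
t 33.15 pos [ 661.7 -344.9  155.6] yaw 4.2 q7 0.29 F [-0.6  0.6  0.2] T [-0.   -0.01  0.01] grip -0.0
tool shift mm [-57.9 134.5 229.8] twist 0.2
the job is handed in; nothing more can be done
```

The job is handed in at 33 s of the 69 s allowed. I lifted the latch off its pin, turned it end for end and set it fully back down on the pin. I then pushed the carrier into the slot until it wedged, and swung the arm so its foot rests behind the carrier.

- **Latch seating:** The latch met the boss at the same tool height as when it was first gripped.
- **Carrier:** It stopped moving at about 44 N of push. The last pictures put its back edge at about x 595.
- **Foot:** It measures at about x 572–578 with a 20 mm radius, which puts it at the carrier's back edge. A last push of 10.5 N on the knob could not move the arm any further.

**Pushes that missed:** The first two passes at the carrier went over it without moving it. The real fingertips sit about 15 mm higher than the reported tool point. I lowered the tool to allow for that before the push that worked.

**What is less certain:** Position readings are only good to a few millimetres. Foot contact therefore rests on the force readings rather than the pictures. I did not measure the bystanders afterwards, but no move was aimed at them and no stray contact forces showed up.

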